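# Spacer into the loose plate nest, plate held to its stop

## Task

Two white microplates lie in two grey plate nests, and only one nest leaves a gap between its bare front rail and the plate that is wide enough for the orange-handled spacer. Take the spacer out of its black parking block, slide it upright all the way down into that wide gap near the middle of the plate's long side, and push it gently but firmly toward the blue stop rail until the plate sits square and flush against the stop. Finish holding it like that, spacer in the gripper and pressing on the plate; touch neither the other nest nor its plate with the spacer, and leave the other plate, the timer and the tape roll where they are.

Things in the scene. Friction and masses are not known exactly. Their poses are not given: they have to be found in the camera images.
- nest_wide: Roomy plate nest, fixed: grey metal, 126 (x) x 152 (y) mm; pocket floor 8 mm, rail tops 18 mm above the bench. Origin: centre of underside; z up; +x points away from the robot (turned up to 0.15 rad) to the blue stop rail, inner face at x = +53 mm. Bare front rail's inner face at x = -53 mm; end rails' at y = +-66 mm. Front gap 15 to 18 mm at first, 20 mm once the plate is flush.
- nest_narrow: The tight plate nest, fixed, same outside size, colours and axes as nest_wide, but with a 22 mm wide front rail whose inner face is at x = -41 mm: its front gap is never more than 8 mm, too narrow for the spacer. The two nests stand side by side; which is on the left varies.
- plate_w: White microplate lying loose in nest_wide, 2 to 4.5 mm off the stop at first: 86 mm (x) x 128 mm (y) x 14 mm, 40 to 80 g, origin at the centre of its underside (8 mm above the bench); top 22 mm above the bench, 4 mm above the rails. Flush: its centre at x = +10 mm in the nest's frame. Slides easily (under 1 N).
- plate_n: Identical white microplate lying loose in nest_narrow; to be left alone.
- dock: Black parking block fixed to the bench, 60 (x) x 100 (y) x 26 mm high, origin at the centre of its underside, with a slot 15 mm (x) x 74 mm (y), open at the top, floor 6 mm above the bench. It holds the spacer at the start. To its right (y from -0.3 to 0.08 m, x over about 0.4 m) a tall instrument with its drawer out blocks a wide swing from the start: draw in first.
- spacer: Spacer, loose, 105 to 210 g, upright in the parking block, axes parallel to the block's. Steel blade 12 (x) x 70 (y) x 28 mm high, lower edges rounded 3 mm; on it an orange grip tab 12 (x) x 40 (y) mm, 28 to 82 mm above the foot. Origin: centre of the foot; z up. Grip the tab across its 12 mm, about 58 mm above the foot. Seated, the foot is 8 mm above the bench.
- timer: White lab timer, 68 x 62 x 18 mm, loose bystander. Origin: centre of underside.
- tape: Roll of black tape, 59 mm across, 19 mm high, loose bystander. Origin: centre of underside.
Not all that is in view belongs to the job. Several things have the shape of the spacer; the one meant has the colours described above.

How it is judged:
On the way, in this order (a step that is already met when the one before it is completed fails the run):
1. the spacer is held up, clear of its parking block (height (world z) of spacer above 0.035 m and contact force between the fingers and spacer above 1 N), for 0.1 s.
2. the spacer stands upright in the wide gap, down to the floor of the nest (x of spacer in the frame of nest_wide between -0.053 and -0.033 m and y of spacer in the frame of nest_wide between -0.03 and 0.03 m and z of spacer in the frame of nest_wide between 0.004 and 0.012 m and angle between spacer's own z axis and vertical below 0.12 rad), for 0.1 s.
At the end, for the whole second after the job is handed in: Gripper still holds the spacer upright (0.12 rad) in the wide gap, foot within 4 mm of the pocket floor, within 30 mm of mid-plate, pressing the plate with 2 to 30 N; plate flat, at rest, within 1.6 mm of flush with the blue stop and square to it within 0.02 rad (all of step 2 and x of plate_w in the frame of nest_wide between 0.0084 and 0.012 m and angle between the x axis of plate_w and the x axis of nest_wide, either way round below 0.02 rad and angle between plate_w's own z axis and vertical below 0.03 rad and z of plate_w in the frame of nest_wide below 0.011 m and contact force between spacer and plate_w between 2 and 30 N and contact force between the fingers and spacer above 2 N and linear speed of plate_w below 0.01 m/s); the arm keeps its last pose, push and grip.
It fails at once if the spacer presses on the other nest or its plate (contact force between spacer and nest_narrow above 2 N or contact force between spacer and plate_n above 2 N).
It fails at once if the other plate is moved by more than 8 mm (distance of plate_n from where it was at the start of the episode above 0.008 m).
It fails at once if a bystander is moved by more than 20 mm (distance of any of timer, tape from where it was at the start of the episode above 0.02 m).
It also fails if it takes over 45 s, if anything falls off the work surface, if the arm or the gripper's body presses on something with over 40 N, if the wrist force passes 120 N, or if a joint passes its speed limit or range.

## Robot

A 6-joint arm with a two-finger parallel gripper is mounted at the origin on a cart in front of the work surface, level with it; the furniture and walls round the work are solid. World frame = base frame: x ahead of the robot, y to its left, z up, the work surface at z = 0. Lengths are in m, angles in rad, forces in N, time in s.
With the tool pointing down it reaches from about 0.35 to 0.775 m from the base axis. Payload 7.3 kg.
Tool frame: the origin (TCP) lies midway between the tips of the shut fingers; the grasp point (between the pads) lies 19 mm behind it (robot.tcp_to_grasp is the distance from the TCP to the grasp point, in m); z points along the fingers, y is the line along which they close (so a half turn about z gives the same grasp; the last joint's range is limited). The gripper opens to 92 mm and grips with 3 to 60 N. Pads are 19 mm wide; open, the fingers measure 130 mm over their backs; the gripper's body (75 mm by 190 mm) begins 47 mm behind the grasp point.
Start: joints at [-1.495, 0.342, 1.524, -0, 1.275, -0.146], TCP at [0.116, -0.512, 0.227] pointing down, gripper open.
Joint ranges: [-2.53, 2.53], [-0.77, 2.02], [0.04, 2.7], [-1, 4.14], [0.28, 2.66], [-3.11, 3.11]. Speed limits (rad/s): [2.57, 2.57, 3.14, 3.14, 3.14, 3.14].

## Interface

Orientations are given as [roll, pitch, yaw] about the fixed x, y, z axes, in that order (R = Rz(yaw) Ry(pitch) Rx(roll)).
In Python, from cell import readout, cams, ticket, robot gives the robot as it stands. The module is installed in compiled form; this text tells all that it offers.
- The arm moves only by the tool jog_arm, never from a script. Its argument "plan" is a list of rows, each a list of 5 numbers: the shift along the world's x, y, z each as a share of 0.08 m, from -1 to 1, then the turn about the world's z as a share of 90 degrees, from -1 to 1, then the opening, from -1 (shut) to 1 (fully open). A call has 1 to 12 rows; each row is the pose to reach, as a shift and turn from the pose commanded when the call began; what a row does not reach only later rows make up. A row lasts 1/10 s, in which the tool goes at most 50 mm and 8.59 degrees, less where a joint would pass 70% of its speed; a pose out of reach is approached as far as the arm can. A call with a number of a shift or a turn outside -1 to 1 is refused whole. A call with a gripper value outside its range is refused whole. The fingers move at their own pace and stop on an object; "squeeze" is the grip in N (left out, the last holds). Time passes only in rows, so rows that repeat a pose let the fingers close. It gives the time, the measured TCP pose, the force, the opening and the grip force at its end, in the units of the state.
- readout.observe(): the state, without advancing time (a new reading comes with each control period).
- cams.read_camera(name): name is "side" or "top" or "wrist"; returns the picture (420x560x3 uint8, blue, green, red); there is no depth.
- cams.calibration(name): a dict with "K" (3x3 intrinsics, pixels), "k1" (the pictures are not rectified: a ray, as slopes to the right and down, at radius r is drawn at 1 + k1 r^2 times it, then the intrinsics apply), "world_from_camera" (4x4, takes a point from camera to world coordinates). Camera axes: x right, y down, z forward; pixel columns grow to the right and rows downward; lengths in m; the calibration is good to about 2 mm. A picture is of the moment at which its call begins: read the wrist's pose just before it. calibration takes no time and is no camera call; for the wrist camera it gives the pose at the moment of the call.
- ticket.hand_in(): hands the job in; it is judged then, once.
The state is a dict: "time": time; "qpos": joint angles; "qvel": joint speeds; "joint_efforts": joint torques, N m; "tool_pos": TCP position; "tool_rot": TCP orientation; "contact_force": force on the tool from outside, world axes, zero at the start; "torque": the same for the moment, N m; "opening": finger opening in m; "grip_force": force on a finger pad.
Only numpy, scipy, OpenCV 4.12 (cv2) and the standard library are available. Lean on these libraries where they do the work, as an engineer would, in place of code of your own. Each camera call takes 0.05 s, during which the arm holds its last target. There are 200 camera calls.

## Working session

There is one attempt and no reset: what is moved stays moved. The work goes in short steps, Python scripts to look and compute and a tool call to move; the robot and the scene stay as the last step left them, time stands still between calls to the robot, and variables do not carry over. Pictures are saved under pics/ and viewed, at most 10 in all, crops included, and the job is handed in when it is done.

Besides the shell and the picture viewer there is one more tool, called after "Call:" as name(argument=value, ...), one argument or row to a line, values as JSON. jog_arm: Moves the arm, as the interface text tells. Shift numbers are shares of 0.08 m and turn numbers shares of 90 degrees, none past 1 either way. Its arguments: {"type":"object","properties":{"plan":{"type":"array"},"squeeze":{"type":"number"}},"required":["plan"]}

```bash
mkdir -p pics
cat > h.py <<'E'
import numpy as np, cv2
from cell import readout, cams, ticket, robot
def ray(name,uv,cal=None):
    c=cal or cams.calibration(name);K=np.array(c["K"]);T=np.array(c["world_from_camera"]);k=c["k1"]
    uv=np.atleast_2d(np.float64(uv))
    d=cv2.undistortPoints(uv[:,None],K,np.array([k,0,0,0,0.]))[:,0]
    return T[:3,3],np.c_[d,np.ones(len(d))]@T[:3,:3].T
def plane(name,uv,z,cal=None):
    o,d=ray(name,uv,cal);return o+d*((z-o[2])/d[:,2])[:,None]
E
python3 - <<'E'
from h import *
a=cams.read_camera("top");b=cams.read_camera("side")
cv2.imwrite("pics/top.png",a);cv2.imwrite("pics/side.png",b)
s=readout.observe();print({k:np.round(s[k],3) for k in s})
for n in("top","side"):
  c=cams.calibration(n);print(c["K"],c["k1"],np.round(c["world_from_camera"],3))
E
```

```text
{'time': np.float64(0.1), 'qpos': array([-1.495,  0.343,  1.525, -0.   ,  1.275, -0.146]), 'qvel': array([ 0.   , -0.004, -0.003,  0.001,  0.001, -0.001]), 'joint_efforts': array([ 2.000e-03, -4.320e+01, -2.447e+01,  7.200e-02,  5.300e-02,
       -0.000e+00]), 'tool_pos': array([ 0.115, -0.512,  0.226]), 'tool_rot': array([-3.14 , -0.   ,  0.222]), 'contact_force': array([ 1.056, -0.119, -0.288]), 'torque': array([0.026, 0.019, 0.022]), 'grip_force': np.float64(0.0), 'opening': np.float64(0.092)}
[[460.57905608   0.         285.5484986 ]
 [  0.         460.57905608 212.13016013]
 [  0.           0.           1.        ]] -0.11641486825308206 [[ 0.023 -0.994  0.105  0.394]
 [-0.999 -0.027 -0.037  0.412]
 [ 0.04  -0.104 -0.994  0.931]
 [ 0.     0.     0.     1.   ]]
[[442.25284409   0.         284.9038141 ]
 [  0.         442.25284409 202.67657325]
 [  0.           0.           1.        ]] -0.05992137470704721 [[-0.01  -0.881  0.474 -0.04 ]
 [-1.     0.01  -0.002  0.395]
 [-0.003 -0.474 -0.881  0.963]
 [ 0.     0.     0.     1.   ]]
```

View pics/top.png

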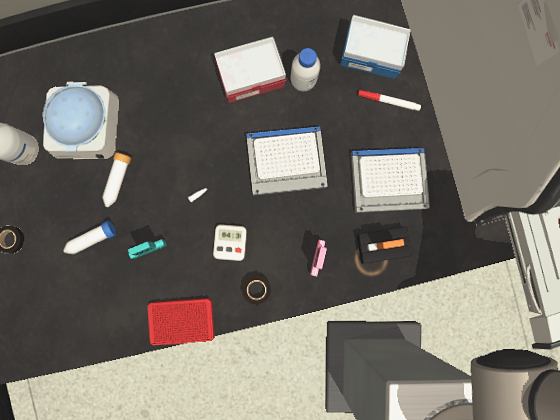

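View pics/side.png

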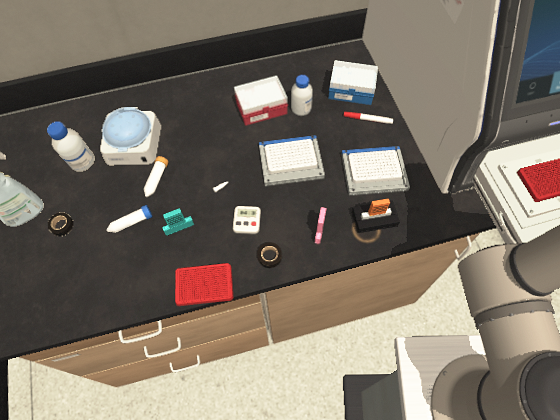

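The top view shows the left nest at about (287,160), the right nest at (390,180), the dock at (383,245) with the orange tab at (388,243), the timer at (230,242) and the tape at (256,289). I'll zoom in on the nests and dock.

Run:
```python
from h import *
a=cv2.imread("pics/top.png")
cv2.imwrite("pics/c1.png",cv2.resize(a[115:275,240:440],None,fx=3.7,fy=3.7,interpolation=cv2.INTER_CUBIC))
hsv=cv2.cvtColor(a,cv2.COLOR_BGR2HSV)
def box(m,nm,z):
    for c in cv2.findContours(m,cv2.RETR_EXTERNAL,cv2.CHAIN_APPROX_NONE)[0]:
        if cv2.contourArea(c)<60: continue
        p=plane("top",c[:,0],z)[:,:2]; r=cv2.minAreaRect(np.float32(p*1000))
        print(nm,cv2.boundingRect(c),np.round(r[0],1),np.round(r[1],1),round(r[2],2))
R=np.zeros(a.shape[:2],np.uint8);R[110:275,240:440]=255
box(cv2.inRange(hsv,(0,0,200),(180,50,255))&R,"white",.022)
box(cv2.inRange(hsv,(100,90,60),(125,255,255))&R,"blue",.018)
box(cv2.inRange(hsv,(5,130,120),(20,255,255))&R,"orange",.082)
box(cv2.inRange(hsv,(0,0,90),(180,255,255))&R,"all",.018)
box(cv2.inRange(hsv,(0,0,0),(180,255,28))&R,"black",.026)
```

```text
white (240, 227, 6, 33) [426.1 461.3] [62.9  9.9] 1.79
white (360, 154, 63, 43) [570.9 164.8] [ 83.6 124.8] 4.86
white (254, 133, 66, 46) [604.6 378.9] [ 83.1 125.1] 8.63
blue (352, 148, 73, 8) [620.9 169.2] [ 11.5 152.3] 4.41
blue (246, 126, 75, 12) [653.8 386.3] [ 11.5 152.6] 7.75
orange (377, 239, 27, 10) [428.4 183. ] [13.2 51.6] 9.63
all (355, 252, 33, 23) [387.3 208. ] [67.2 38.5] 76.82
all (368, 239, 37, 12) [429.3 174.8] [14.7 74.7] 9.43
all (310, 239, 17, 36) [400.9 309.6] [21.2 71.6] 76.9
all (240, 226, 7, 35) [426.2 460.5] [67.2 11.9] 1.79
all (351, 148, 79, 65) [562.9 165. ] [127.5 155.5] 4.51
all (246, 126, 82, 69) [595.9 378.4] [127.9 152.4] 7.69
```

View pics/c1.png

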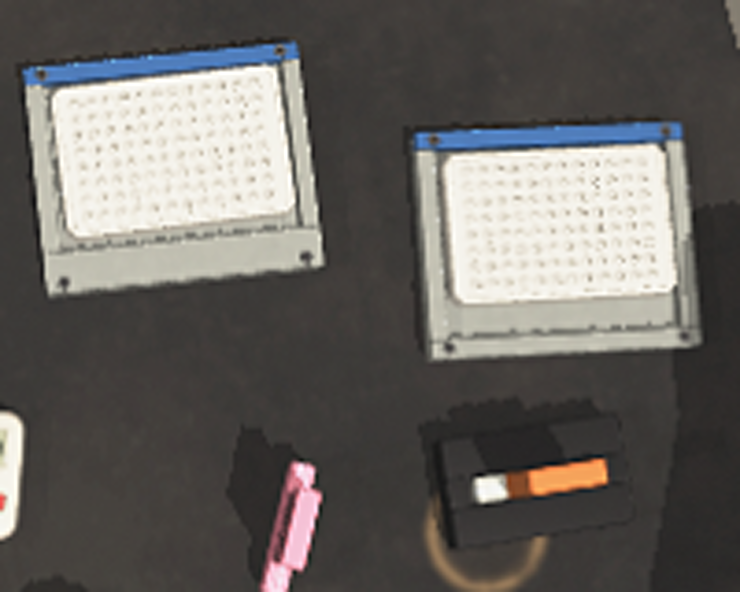

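The right nest is the wide one: thin bare front rail, about 17 mm gap. It is centred near (0.563, 0.165) with yaw about 4.4°, and its size checks out at 127 x 155 mm. The spacer is near (0.428, 0.183) with yaw about 9.5°. I'll draw in first, keeping the hand's long side along y.

Call:
jog_arm(
  plan=[
    [0.05,0.5,0,-0.07,1],
    [0.05,1,0,-0.14,1],
    [0.05,1,0,-0.14,1],
  ],
)

```text
time: 0.4
tool_pos: [0.1197, -0.4273, 0.226]
tool_rot: [-3.137, 0.0, 0.0]
contact_force: [-0.4, -0.5, -0.0]
opening: 0.0919
grip_force: 0.0
```

Call:
jog_arm(
  plan=[
    [0.25,0.5,0,0,1],
    [0.5,1,0,0,1],
    [0.5,1,0,0,1],
  ],
)

```text
time: 0.7
tool_pos: [0.1607, -0.3485, 0.2266]
tool_rot: [-3.139, -0.0, 0.005]
contact_force: [0.2, -0.5, 0.4]
opening: 0.0916
grip_force: 0.0
```

Call:
jog_arm(
  plan=[
    [0.4,0.4,0,0,1],
    [0.75,0.75,0,0,1],
    [0.75,0.75,0,0,1],
  ],
)

```text
time: 1.0
tool_pos: [0.2216, -0.2902, 0.2269]
tool_rot: [-3.141, -0.001, 0.007]
contact_force: [-0.5, -0.6, 0.4]
opening: 0.0918
grip_force: 0.0
```

Run:
```python
from h import *
s=readout.observe();print(s["tool_pos"],s["tool_rot"],s["contact_force"],s["qpos"])
T=np.array(cams.calibration("wrist")["world_from_camera"]);print(np.round(T,3))
def proj(n,P):
    c=cams.calibration(n);W=np.linalg.inv(c["world_from_camera"])
    return cv2.projectPoints(np.float64(P),cv2.Rodrigues(W[:3,:3])[0],W[:3,3],np.array(c["K"]),np.array([c["k1"],0,0,0,0.]))[0][:,0].round()
P=[[.4,.08,0],[.4,.08,.15],[.4,.08,.3],[.4,-.1,.15],[0,0,0]]
print(proj("top",P),proj("side",P))
```

```text
[ 0.22159426 -0.2902308   0.22686128] [-3.14114793e+00 -8.87399294e-04  6.75021772e-03] [-0.45273607 -0.64657309  0.37870395] [-1.13037209e+00  4.26528733e-02  1.90728815e+00  1.06795798e-03
  1.19168248e+00  4.33278561e-01]
[[ 0.006 -0.963 -0.269  0.294]
 [-1.    -0.006 -0.001 -0.29 ]
 [-0.     0.269 -0.963  0.384]
 [ 0.     0.     0.     1.   ]]
[[428. 260.]
 [458. 260.]
 [500. 260.]
 [552. 261.]
 [463. 454.]] [[416. 230.]
 [434. 200.]
 [458. 161.]
 [517. 199.]
 [482. 410.]]
```

Run:
```python
from h import *
t=cams.read_camera("top");s=cams.read_camera("side");w=cams.read_camera("wrist")
c=np.vstack([np.hstack([t[150:420,260:560],s[100:370,260:560]])])
c=cv2.resize(c,(800,360));c=np.vstack([c,np.hstack([cv2.resize(w,(320,240)),np.zeros((240,480,3),np.uint8)])])
cv2.imwrite("pics/m.png",c)
```

```text
(no output)
```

View pics/m.png

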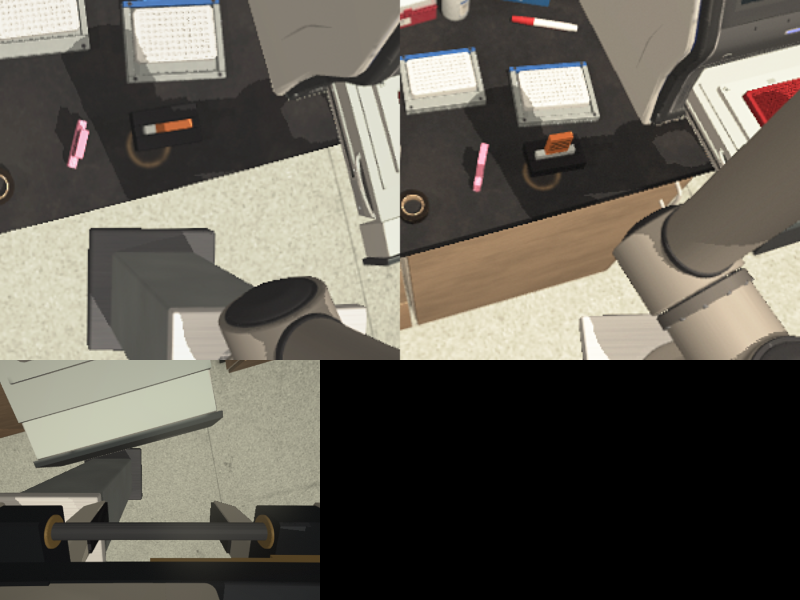

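Run:
```python
from h import *
o1,d1=ray("wrist",(61,184));o2,d2=ray("top",(534,346))
d1=d1[0];d2=d2[0]
A=np.c_[d1,-d2];t=np.linalg.lstsq(A,o2-o1,rcond=None)[0]
print(o1+t[0]*d1,o2+t[1]*d2)
for z in(-.1,0,.1,.2):print(z,plane("wrist",[(61,184),(385,96)],z).round(3).tolist(),plane("top",[(534,346)],z).round(3))
```

```text
[ 0.23551733 -0.10038073  0.09082064] [ 0.23754941 -0.10037109  0.09043723]
-0.1 [[0.199, 0.025, -0.1], [0.323, -0.44, -0.1]] [[ 0.202 -0.216 -0.1  ]]
0 [[0.218, -0.041, 0.0], [0.316, -0.409, 0.0]] [[ 0.221 -0.156  0.   ]]
0.1 [[0.237, -0.106, 0.1], [0.31, -0.379, 0.1]] [[ 0.239 -0.095  0.1  ]]
0.2 [[0.256, -0.172, 0.2], [0.303, -0.349, 0.2]] [[ 0.258 -0.034  0.2  ]]
```

The drawer lip triangulates to z≈0.09, x≥0.236, so the hand passes above it. The wrist camera leads by 7 cm toward the tall instrument, so I'll turn it to face the robot before swinging.

Call:
jog_arm(
  plan=[
    [0,0,0.3,1,1],
    [0,0,0.3,1,1],
    [0,0,0.3,1,1],
    [0,0,0.3,1,1],
    [0,0,0.3,1,1],
    [0,0,0.3,1,1],
    [0,0,0.3,1,1],
    [0,0,0.3,1,1],
    [0,0,0.3,1,1],
    [0,0,0.3,1,1],
    [0,0,0.3,1,1],
  ],
)

```text
time: 2.25
tool_pos: [0.2187, -0.2936, 0.2507]
tool_rot: [-3.141, 0.0, 1.576]
contact_force: [-0.9, -0.1, 0.5]
opening: 0.0916
grip_force: 0.0
```

Call:
jog_arm(
  plan=[
    [0,0,0,1,1],
    [0,0,0,1,1],
    [0,0,0,1,1],
    [0,0,0,1,1],
    [0,0,0,1,1],
    [0,0,0,1,1],
    [0,0,0,1,1],
    [0,0,0,1,1],
    [0,0,0,1,1],
    [0,0,0,1,1],
    [0,0,0,1,1],
  ],
)

```text
time: 3.35
tool_pos: [0.2187, -0.2936, 0.2507]
tool_rot: [-3.141, -0.0, -3.137]
contact_force: [0.2, -0.1, -1.1]
opening: 0.0915
grip_force: 0.0
```

Call:
jog_arm(
  plan=[
    [0.4,0.45,0,0,1],
    [0.75,0.87,0,0,1],
    [0.75,0.87,0,0,1],
  ],
)

```text
time: 3.65
tool_pos: [0.2812, -0.2208, 0.2508]
tool_rot: [3.141, 0.001, -3.136]
contact_force: [0.3, -0.6, 0.1]
opening: 0.092
grip_force: 0.0
```

Call:
jog_arm(
  plan=[
    [0.25,0.45,0,0,1],
    [0.5,0.87,0,0,1],
    [0.5,0.87,0,0,1],
  ],
)

```text
time: 3.95
tool_pos: [0.3207, -0.1515, 0.2508]
tool_rot: [3.141, 0.001, -3.137]
contact_force: [0.4, -0.9, 0.4]
opening: 0.0915
grip_force: 0.0
```

Call:
jog_arm(
  plan=[
    [0.15,0.5,0,0,1],
    [0.3,1,0,0,1],
    [0.3,1,0,0,1],
  ],
)

```text
time: 4.25
tool_pos: [0.3442, -0.0713, 0.2507]
tool_rot: [3.141, 0.0, -3.136]
contact_force: [-0.0, -0.1, 0.5]
opening: 0.0919
grip_force: 0.0
```

Call:
jog_arm(
  plan=[
    [0.05,0.5,0,0,1],
    [0.1,1,0,0,1],
    [0.1,1,0,0,1],
  ],
)

```text
time: 4.55
tool_pos: [0.3519, 0.0083, 0.2507]
tool_rot: [3.141, 0.0, -3.137]
contact_force: [-0.3, -1.1, 0.8]
opening: 0.0918
grip_force: 0.0
```

Call:
jog_arm(
  plan=[
    [-0.03,0.5,0,0,1],
    [-0.05,1,0,0,1],
    [-0.05,1,0,0,1],
  ],
)

```text
time: 4.85
tool_pos: [0.3479, 0.0881, 0.2508]
tool_rot: [3.141, 0.0, -3.137]
contact_force: [-0.2, -0.7, -0.4]
opening: 0.0919
grip_force: 0.0
```

Call:
jog_arm(
  plan=[
    [-0.06,0.5,0,0,1],
    [-0.12,1,0,0,1],
    [-0.12,1,0,0,1],
  ],
)

```text
time: 5.15
tool_pos: [0.3387, 0.168, 0.2507]
tool_rot: [3.141, 0.0, -3.137]
contact_force: [0.3, -1.1, -0.6]
opening: 0.0915
grip_force: 0.0
```

Call:
jog_arm(
  plan=[
    [0,0.3,0,-0.895,1],
    [0,0.3,0,-0.895,1],
    [0,0.3,0,-0.895,1],
    [0,0.3,0,-0.895,1],
    [0,0.3,0,-0.895,1],
    [0,0.3,0,-0.895,1],
    [0,0.3,0,-0.895,1],
    [0,0.3,0,-0.895,1],
    [0,0.3,0,-0.895,1],
    [0,0.3,0,-0.895,1],
    [0,0.3,0,-0.895,1],
  ],
)

```text
time: 6.25
tool_pos: [0.3394, 0.1886, 0.2506]
tool_rot: [3.141, 0.001, 1.735]
contact_force: [-1.2, 0.5, -0.3]
opening: 0.0917
grip_force: 0.0
```

Call:
jog_arm(
  plan=[
    [0.5,0,0,0,1],
    [1,0,0,0,1],
    [1,0,0,0,1],
    [1,0,0,0,1],
  ],
)

```text
time: 6.65
tool_pos: [0.4187, 0.1893, 0.25]
tool_rot: [-3.14, 0.001, 1.737]
contact_force: [-0.4, 0.3, 0.2]
opening: 0.0917
grip_force: 0.0
```

Run:
```python
from h import *
cal=cams.calibration("wrist");w=cams.read_camera("wrist");cv2.imwrite("pics/w1.png",w)
t=cv2.imread("pics/top.png");sd=cv2.imread("pics/side.png")
for n,a,c in(("wrist",w,cal),("top",t,None),("side",sd,None)):
    h=cv2.cvtColor(a,cv2.COLOR_BGR2HSV);m=cv2.inRange(h,(5,130,150 if n!="side" else 120),(20,255,255))
    m[:,:300 if n!="wrist" else 0]=0
    for k in cv2.findContours(m,cv2.RETR_EXTERNAL,cv2.CHAIN_APPROX_NONE)[0]:
        if cv2.contourArea(k)<60: continue
        r=cv2.minAreaRect(np.float32(plane(n,k[:,0],.088,c)[:,:2]*1000));print(n,cv2.boundingRect(k),np.round(r[0],1),np.round(r[1],1),r[2])
print(readout.observe()["tool_pos"],np.round(cal["world_from_camera"],3))
```

```text
wrist (470, 304, 10, 25) [651.7  92.3] [ 5.5 30. ] 2.537687301635742
wrist (77, 284, 12, 45) [229.1  34. ] [10.1 53.8] 5.368278980255127
wrist (282, 180, 12, 47) [428.5 183. ] [11.1 46.9] 9.6425142288208
top (383, 239, 21, 10) [428.9 179.2] [12.8 39.8] 9.63160228729248
side (369, 198, 21, 18) [419.1 182.8] [34.4 55.5] 12.908979415893555
[0.41790235 0.18963101 0.25024927] [[ 0.986  0.159  0.044  0.406]
 [ 0.164 -0.949 -0.268  0.261]
 [-0.001  0.271 -0.962  0.407]
 [ 0.     0.     0.     1.   ]]
```

View pics/w1.png

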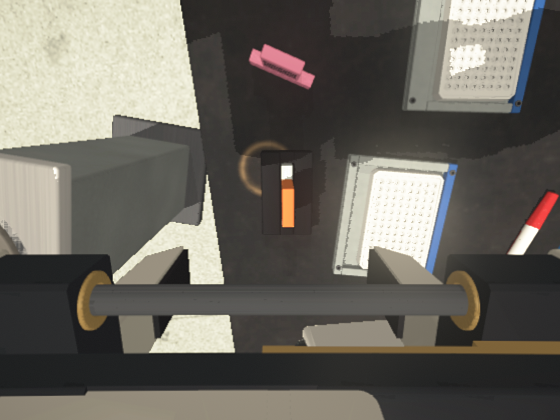

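The wrist view shows the dock at (287,192) with the orange tab centred at (288,204). The top view gives a 40 x 12.8 mm tab at (0.4289, 0.1792) with yaw 9.6°, and the wrist agrees. I'll descend with the fingers half open.

Call:
jog_arm(
  plan=[
    [0.135,-0.13,0,0,0],
    [0.135,-0.13,-0.5,0,0],
    [0.135,-0.13,-1,0,0],
    [0.135,-0.13,-1,0,0],
    [0.135,-0.13,-1,0,0],
  ],
)

```text
time: 7.2
tool_pos: [0.4289, 0.1803, 0.1716]
tool_rot: [-3.141, 0.0, 1.738]
contact_force: [0.9, 0.4, 1.0]
opening: 0.0563
grip_force: 0.0
```

Run:
```python
from h import *
cal=cams.calibration("wrist");w=cams.read_camera("wrist");cv2.imwrite("pics/w2.png",w)
print(readout.observe()["tool_pos"])
h=cv2.cvtColor(w,cv2.COLOR_BGR2HSV);m=cv2.inRange(h,(5,130,150),(20,255,255))
for k in cv2.findContours(m,cv2.RETR_EXTERNAL,cv2.CHAIN_APPROX_NONE)[0]:
    if cv2.contourArea(k)<60: continue
    r=cv2.minAreaRect(np.float32(plane("wrist",k[:,0],.088,cal)[:,:2]*1000));print(cv2.boundingRect(k),np.round(r[0],1),np.round(r[1],1),r[2])
```

```text
[0.42974881 0.18058696 0.17251312]
(152, 294, 8, 35) [341.5  85.6] [ 4.6 31.4] 11.020737648010254
(271, 183, 16, 63) [428.1 183.4] [11.5 48.6] 9.897547721862793
```

View pics/w2.png

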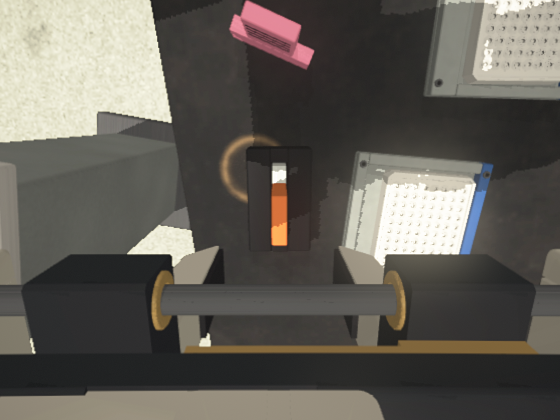

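The tab spans (271–287, 183–246) and sits centred between the fingers at x≈280, so I'll go down and grasp.

Call:
jog_arm(
  plan=[
    [-0.01,-0.01,-0.5,0,0],
    [-0.01,-0.01,-1,0,0],
    [-0.01,-0.01,-1,0,0],
  ],
)

```text
time: 7.55
tool_pos: [0.4264, 0.1794, 0.0891]
tool_rot: [-3.137, 0.0, 1.738]
contact_force: [0.1, -0.3, 0.6]
opening: 0.046
grip_force: 0.0
```

Call:
jog_arm(
  plan=[
    [0,0,-0.3,0,0],
    [0,0,-0.59,0,0],
    [0,0,-0.59,0,0],
    [0,0,-0.59,0,0],
  ],
)

```text
time: 7.95
tool_pos: [0.4295, 0.1802, 0.0457]
tool_rot: [3.139, -0.0, 1.738]
contact_force: [0.5, -0.4, 0.4]
opening: 0.046
grip_force: 0.0
```

Call:
jog_arm(
  plan=[
    [0,0,0,0,-1],
    [0,0,0,0,-1],
    [0,0,0,0,-1],
    [0,0,0,0,-1],
    [0,0,0,0,-1],
    [0,0,0,0,-1],
    [0,0,0,0,-1],
    [0,0,0,0,-1],
  ],
  squeeze=45,
)

```text
time: 8.75
tool_pos: [0.4282, 0.1799, 0.0438]
tool_rot: [3.141, 0.0, 1.738]
contact_force: [0.3, -0.2, 4.5]
opening: 0.0119
grip_force: 45.0
```

Call:
jog_arm(
  plan=[
    [0,0,0.2,0,-1],
    [0,0,0.5,0,-1],
    [0,0,1,0,-1],
    [0,0,1,0,-1],
    [0,0,1,0,-1],
  ],
)

```text
time: 9.25
tool_pos: [0.4278, 0.1798, 0.1236]
tool_rot: [3.141, -0.0, 1.738]
contact_force: [-0.2, -0.7, -1.5]
opening: 0.0117
grip_force: 45.0
```

Call:
jog_arm(
  plan=[
    [0.4,-0.1,0.3,-0.057,-1],
    [0.8,-0.2,0.3,-0.057,-1],
    [0.8,-0.2,0.3,-0.057,-1],
    [0.8,-0.2,0.3,-0.057,-1],
  ],
)

```text
time: 9.65
tool_pos: [0.4908, 0.1634, 0.1454]
tool_rot: [-3.137, 0.0, 1.647]
contact_force: [-0.5, -0.0, -2.6]
opening: 0.0116
grip_force: 45.0
```

Run:
```python
from h import *
s=readout.observe();cal=cams.calibration("wrist");w=cams.read_camera("wrist");cv2.imwrite("pics/w3.png",w);np.save("w3cal.npy",cal,allow_pickle=True)
print(s["tool_pos"],s["tool_rot"],s["contact_force"],s["grip_force"],s["opening"])
```

```text
[0.49078195 0.16336317 0.14538195] [-3.13713284e+00  3.73097414e-04  1.64733767e+00] [-0.45253228 -0.03534393 -2.57077175] 44.99650776386261 0.011632316569807453
```

View pics/w3.png

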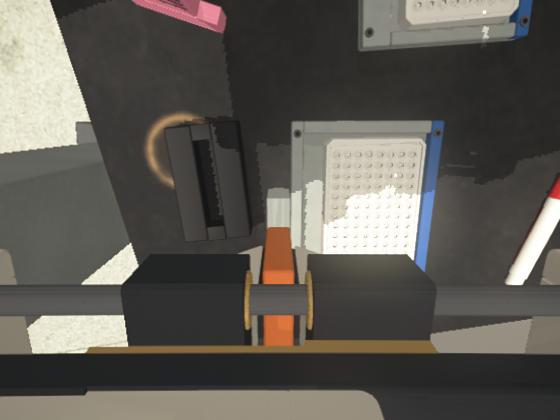

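The spacer is held at (279,200–350). Beyond it are the nest front edge at x≈292, the plate from about 325 to 425, and the blue rail at about 430. I'll measure the edge profile in a few rows.

Run:
```python
from h import *
w=cv2.imread("pics/w3.png");cal=np.load("w3cal.npy",allow_pickle=True).item()
for v in(165,195,215):
    r=w[v-1:v+2].mean(0);print(v,"gray",[f"{u}:{int(r[u].mean())}" for u in range(286,334)])
    print("blue",[f"{u}:{int(r[u,0])},{int(r[u,2])}" for u in range(416,444)])
c=np.array([.563,.1649]);a=np.deg2rad(4.45);R=np.array([[np.cos(a),-np.sin(a)],[np.sin(a),np.cos(a)]])
print("px->nest x at z=18/22 mm")
for v in(165,195,215):
    for u,z in((291,.018),(301,.018),(325,.022),(424,.022),(430,.018),(440,.018)):
        print(v,u,((plane("wrist",[(u,v)],z,cal)[:,:2]-c)@R*1000).round(1))
```

```text
165 gray ['286:69', '287:69', '288:69', '289:69', '290:77', '291:101', '292:129', '293:140', '294:139', '295:139', '296:140', '297:140', '298:139', '299:140', '300:140', '301:139', '302:131', '303:126', '304:137', '305:140', '306:140', '307:140', '308:140', '309:140', '310:140', '311:140', '312:140', '313:140', '314:140', '315:140', '316:140', '317:141', '318:141', '319:142', '320:142', '321:141', '322:139', '323:132', '324:131', '325:143', '326:176', '327:200', '328:200', '329:199', '330:203', '331:200', '332:191', '333:189']
blue ['416:186,208', '417:188,211', '418:188,211', '419:176,198', '420:148,166', '421:181,203', '422:188,211', '423:171,185', '424:114,105', '425:91,69', '426:94,68', '427:113,73', '428:129,76', '429:139,78', '430:140,77', '431:139,77', '432:139,77', '433:139,76', '434:138,75', '435:139,75', '436:139,74', '437:136,73', '438:101,68', '439:67,65', '440:59,64', '441:62,67', '442:62,67', '443:59,63']
195 gray ['286:134', '287:134', '288:134', '289:120', '290:114', '291:169', '292:204', '293:212', '294:211', '295:210', '296:209', '297:208', '298:208', '299:208', '30
[... 1454 characters left out ...]
'425:211,113', '426:210,112', '427:211,112', '428:209,111', '429:208,110', '430:208,109', '431:180,103', '432:117,99', '433:88,99', '434:86,98', '435:86,97', '436:85,97', '437:86,97', '438:85,96', '439:85,95', '440:84,94', '441:84,93', '442:83,92', '443:82,91']
px->nest x at z=18/22 mm
165 291 [[-62.   38.9]]
165 301 [[-53.5  38.9]]
165 325 [[-33.6  39.4]]
165 424 [[49.3 39.2]]
165 430 [[56.1 38.7]]
165 440 [[64.5 38.6]]
195 291 [[-61.8  12.7]]
195 301 [[-53.1  12.7]]
195 325 [[-32.6  13.6]]
195 424 [[52.3 13.5]]
195 430 [[59.3 12.5]]
195 440 [[67.9 12.5]]
215 291 [[-61.7  -5.5]]
215 301 [[-52.8  -5.5]]
215 325 [[-32.   -4.4]]
215 424 [[54.4 -4.4]]
215 430 [[61.5 -5.6]]
215 440 [[70.3 -5.6]]
```

Run:
```python
from h import *
w=cv2.imread("pics/w3.png");cal=np.load("w3cal.npy",allow_pickle=True).item()
for v in(205,215):print(v,[f"{u}:{int(w[v,u].mean())}" for u in range(262,294)])
m=cv2.inRange(cv2.cvtColor(w,cv2.COLOR_BGR2HSV),(3,140,120),(20,255,255))
for v in(235,242,250):u=np.where(m[v,255:305])[0]+255;print(v,u.min(),u.max(),(plane("wrist",[(u.min()-.5,v),(u.max()+.5,v)],.1896,cal)*1000).round(1))
print((plane("wrist",[(267,205),(290,205),(278.5,190)],.1354,cal)*1000).round(1))
print(np.linalg.norm(0))
```

```text
205 ['262:55', '263:67', '264:67', '265:68', '266:108', '267:165', '268:188', '269:188', '270:187', '271:187', '272:190', '273:196', '274:196', '275:199', '276:197', '277:193', '278:185', '279:185', '280:184', '281:188', '282:195', '283:196', '284:190', '285:187', '286:187', '287:187', '288:187', '289:173', '290:145', '291:173', '292:205', '293:212']
215 ['262:46', '263:48', '264:49', '265:57', '266:93', '267:150', '268:188', '269:189', '270:187', '271:187', '272:189', '273:195', '274:197', '275:195', '276:188', '277:185', '278:184', '279:184', '280:184', '281:188', '282:196', '283:197', '284:188', '285:187', '286:188', '287:188', '288:187', '289:167', '290:134', '291:179', '292:205', '293:209']
235 267 289 [[483.8 195.5 189.6]
 [492.1 196.2 189.6]]
242 266 289 [[483.6 192.8 189.6]
 [492.3 193.5 189.6]]
250 265 291 [[483.5 189.7 189.6]
 [493.3 190.5 189.6]]
[[482.2 192.6 135.4]
 [494.1 193.5 135.4]
 [487.6 201.  135.4]]
0.0
```

Call:
jog_arm(
  plan=[
    [0.18,-0.02,0,0,-1],
    [0.35,-0.02,-0.2,0,-1],
    [0.35,-0.02,-0.5,0,-1],
    [0.35,-0.02,-0.5,0,-1],
    [0.35,-0.02,-0.5,0,-1],
    [0.35,-0.02,-0.5,0,-1],
    [0.35,-0.02,-0.5,0,-1],
  ],
)

```text
time: 10.4
tool_pos: [0.5202, 0.1625, 0.1086]
tool_rot: [3.14, -0.0, 1.648]
contact_force: [-0.4, -0.6, -0.5]
opening: 0.0116
grip_force: 45.0
```

Run:
```python
from h import *
w=cams.read_camera("wrist");s=readout.observe();cal=cams.calibration("wrist");cv2.imwrite("pics/w4.png",w)
print(s["tool_pos"],s["tool_rot"],s["contact_force"])
c=np.array([.563,.1649]);a=np.deg2rad(4.45);R=np.array([[np.cos(a),-np.sin(a)],[np.sin(a),np.cos(a)]])
print("tcp in nest mm",(s["tool_pos"][:2]-c)@R*1000)
cv2.imwrite("pics/w4c.png",cv2.resize(w[120:270,180:420],None,fx=3.2,fy=3.2,interpolation=cv2.INTER_CUBIC))
```

```text
[0.52019235 0.16243988 0.10854329] [ 3.13985371e+00 -1.58801037e-04  1.64829437e+00] [-0.21419624  0.4245292  -0.87030142]
tcp in nest mm [-42.86948386   0.86870799]
```

View pics/w4c.png

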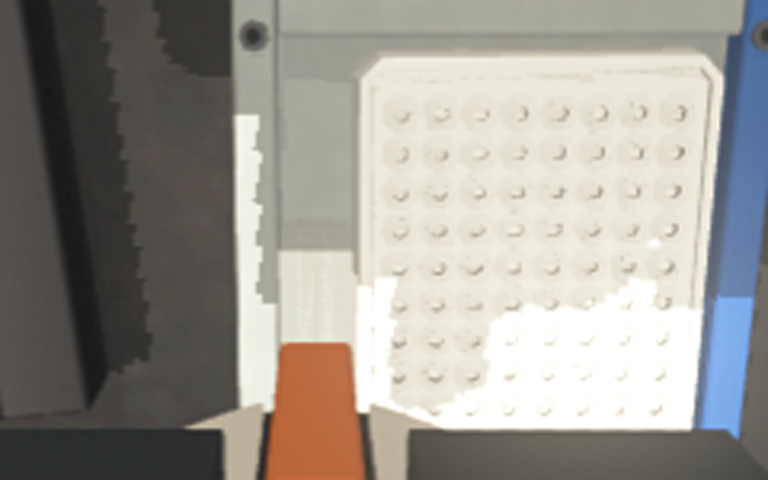

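The crop shows the blade (277–353), the rail inner edge at about 277 and the plate edge at about 358. I'll put these in nest coordinates.

Run:
```python
from h import *
w=cv2.imread("pics/w4.png");cal=cams.calibration("wrist")
c=np.array([.563,.1649]);a=np.deg2rad(4.45);R=np.array([[np.cos(a),-np.sin(a)],[np.sin(a),np.cos(a)]])
f=lambda u,v,z:((plane("wrist",[(u,v)],z,cal)[0,:2]-c)@R*1000).round(1)
for v in(160,185,212):print(v,[f"{u}:{int(w[v-1:v+2,u].mean())}" for u in [*range(250,272),*range(284,302)]])
print("rail",[f(266.6,v,.018) for v in(160,185)],"plate",[f(291.9,v,.022) for v in(160,185)])
print("blade",[[f(u,v,.0987) for u in(266.6,290.3)] for v in(203,212)])
```

```text
160 ['250:78', '251:78', '252:99', '253:172', '254:234', '255:239', '256:238', '257:237', '258:237', '259:233', '260:206', '261:167', '262:164', '263:165', '264:163', '265:148', '266:134', '267:144', '268:153', '269:158', '270:165', '271:165', '284:165', '285:166', '286:166', '287:166', '288:166', '289:162', '290:154', '291:160', '292:195', '293:228', '294:228', '295:221', '296:215', '297:229', '298:230', '299:229', '300:228', '301:225']
185 ['250:80', '251:79', '252:85', '253:157', '254:232', '255:237', '256:237', '257:236', '258:236', '259:236', '260:236', '261:221', '262:169', '263:164', '264:164', '265:157', '266:143', '267:138', '268:156', '269:165', '270:166', '271:165', '284:167', '285:167', '286:167', '287:167', '288:168', '289:164', '290:157', '291:162', '292:197', '293:229', '294:229', '295:222', '296:216', '297:230', '298:231', '299:231', '300:229', '301:226']
212 ['250:81', '251:80', '252:78', '253:93', '254:166', '255:234', '256:239', '257:237', '258:237', '259:233', '260:217', '261:206', '262:167', '263:164', '264:164', '265:162', '266:159', '267:184', '268:219', '269:219', '270:219', '271:219', '284:220', '285:219', '286:219', '287:219', '288:219', '289:219', '290:219', '291:231', '292:254', '293:255', '294:255', '295:254', '296:243', '297:253', '298:255', '299:254', '300:254', '301:254']
rail [array([-51.7,  44.4]), array([-51.9,  25.6])] plate [array([-33.1,  44.8]), array([-32.9,  26.3])]
blade [[array([-49.3,  31.8]), array([-37. ,  31.8])], [array([-49.3,  26.9]), array([-37. ,  26.9])]]
```

The blade spans -49.3 to -37.0 mm and the gap about -52.2 to -35, so there is over 2 mm on each side. Next is the descent.

Call:
jog_arm(
  plan=[
    [-0.005,0,-0.2,0,-1],
    [-0.005,0,-0.4,0,-1],
    [-0.005,0,-0.58,0,-1],
    [-0.005,0,-0.58,0,-1],
    [-0.005,0,-0.58,0,-1],
    [-0.005,0,-0.58,0,-1],
  ],
)

```text
time: 11.05
tool_pos: [0.5202, 0.1624, 0.0622]
tool_rot: [3.14, -0.0, 1.648]
contact_force: [0.4, 0.8, -1.2]
opening: 0.0117
grip_force: 45.0
```

Call:
jog_arm(
  plan=[
    [0,0,-0.03,0,-1],
    [0,0,-0.06,0,-1],
    [0,0,-0.09,0,-1],
    [0,0,-0.1,0,-1],
    [0,0,-0.1,0,-1],
  ],
)

```text
time: 11.55
tool_pos: [0.5194, 0.1622, 0.0529]
tool_rot: [-3.141, 0.0, 1.648]
contact_force: [0.8, 0.4, -1.4]
opening: 0.0121
grip_force: 45.0
```

Already inside the gap without contact (foot ≈ 15 mm). On down to just at the floor.

Call:
jog_arm(
  plan=[
    [0,0,-0.03,0,-1],
    [0,0,-0.06,0,-1],
    [0,0,-0.083,0,-1],
    [0,0,-0.083,0,-1],
    [0,0,-0.083,0,-1],
  ],
)

```text
time: 12.05
tool_pos: [0.5195, 0.1622, 0.0464]
tool_rot: [-3.142, 0.0, 1.648]
contact_force: [0.5, 0.0, -1.1]
opening: 0.0121
grip_force: 45.0
```

Call:
jog_arm(
  plan=[
    [0.012,0.001,0,0,-1],
    [0.025,0.002,0,0,-1],
    [0.037,0.003,0,0,-1],
    [0.037,0.003,0,0,-1],
    [0.037,0.003,0,0,-1],
  ],
)

```text
time: 12.55
tool_pos: [0.5225, 0.1625, 0.0465]
tool_rot: [3.142, 0.0, 1.648]
contact_force: [0.4, -0.1, -0.7]
opening: 0.0123
grip_force: 45.0
```

Call:
jog_arm(
  plan=[
    [0.006,0.0005,0,0,-1],
    [0.012,0.001,0,0,-1],
    [0.012,0.001,0,0,-1],
    [0.012,0.001,0,0,-1],
  ],
)

```text
time: 12.95
tool_pos: [0.5234, 0.1626, 0.0465]
tool_rot: [-3.142, 0.0, 1.648]
contact_force: [-0.3, -0.2, -1.5]
opening: 0.0116
grip_force: 45.0
```

Call:
jog_arm(
  plan=[
    [0.006,0.0005,0,0,-1],
    [0.012,0.001,0,0,-1],
    [0.012,0.001,0,0,-1],
    [0.012,0.001,0,0,-1],
  ],
)

```text
time: 13.35
tool_pos: [0.5245, 0.1626, 0.0465]
tool_rot: [3.141, 0.0, 1.648]
contact_force: [-0.1, -0.0, -1.2]
opening: 0.0116
grip_force: 45.0
```

Call:
jog_arm(
  plan=[
    [0.006,0.0005,0,0,-1],
    [0.009,0.001,0,0,-1],
    [0.009,0.001,0,0,-1],
    [0.009,0.001,0,0,-1],
  ],
)

```text
time: 13.75
tool_pos: [0.5251, 0.1627, 0.0465]
tool_rot: [3.141, 0.0, 1.648]
contact_force: [0.2, -0.3, -0.4]
opening: 0.012
grip_force: 45.0
```

Call:
jog_arm(
  plan=[
    [0.004,0,0,0,-1],
    [0.009,0.001,0,0,-1],
    [0.009,0.001,0,0,-1],
    [0.009,0.001,0,0,-1],
    [0.009,0.001,0,0,-1],
  ],
)

```text
time: 14.25
tool_pos: [0.5258, 0.1628, 0.0465]
tool_rot: [3.142, 0.0, 1.648]
contact_force: [-1.5, -0.1, -1.4]
opening: 0.0115
grip_force: 45.0
```

Call:
jog_arm(
  plan=[
    [0.004,0,0,0,-1],
    [0.009,0.001,0,0,-1],
    [0.009,0.001,0,0,-1],
    [0.009,0.001,0,0,-1],
    [0.009,0.001,0,0,-1],
  ],
)

```text
time: 14.75
tool_pos: [0.5259, 0.1628, 0.0464]
tool_rot: [-3.14, 0.0, 1.648]
contact_force: [-4.4, 0.2, 2.1]
opening: 0.0117
grip_force: 45.0
```

Call:
jog_arm(
  plan=[
    [0.004,0,0,0,-1],
    [0.009,0.001,0,0,-1],
    [0.009,0.001,0,0,-1],
    [0.009,0.001,0,0,-1],
    [0.009,0.001,0,0,-1],
  ],
)

```text
time: 15.25
tool_pos: [0.5259, 0.1628, 0.0463]
tool_rot: [-3.139, 0.0, 1.648]
contact_force: [-6.3, -0.4, 2.6]
opening: 0.0117
grip_force: 45.0
```

Call:
jog_arm(
  plan=[
    [0.006,0,0,0,-1],
    [0.012,0.001,0,0,-1],
    [0.012,0.001,0,0,-1],
    [0.012,0.001,0,0,-1],
    [0.012,0.001,0,0,-1],
    [0.012,0.001,0,0,-1],
  ],
)

```text
time: 15.85
tool_pos: [0.526, 0.1628, 0.0461]
tool_rot: [-3.137, 0.0, 1.648]
contact_force: [-9.7, -0.1, 5.3]
opening: 0.0116
grip_force: 45.0
```

Run:
```python
from h import *
w=cams.read_camera("wrist");t=cams.read_camera("top");s=readout.observe();cal=cams.calibration("wrist")
print(s["tool_pos"],s["tool_rot"],s["contact_force"],s["torque"])
cv2.imwrite("pics/fin.png",np.vstack([cv2.resize(w[60:270,200:480],None,fx=2,fy=2)[:,:560],cv2.resize(t[130:220,340:480],(560,170))]))
```

```text
[0.52602841 0.16286428 0.04612728] [-3.13679354e+00  2.94444279e-04  1.64814032e+00] [-8.66020036 -0.75108537  5.62241664] [-0.20482719  1.74349445 -0.07057445]
```

View pics/fin.png

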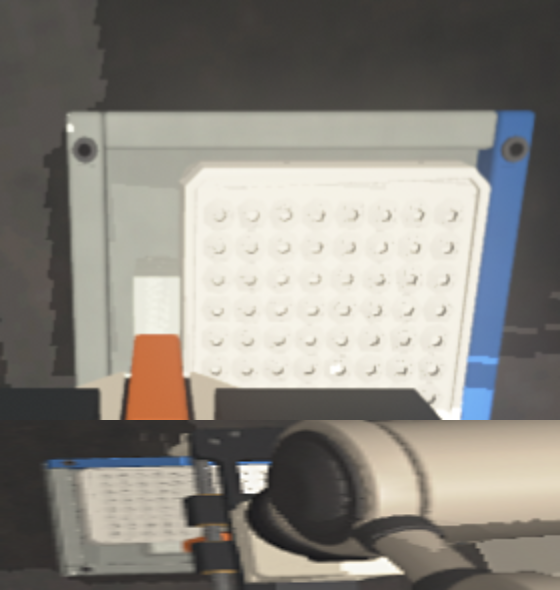

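The plate's upper edge (490,185 in the crop) now sits against the blue rail, and the blade (134–180) bears on the plate. One numeric check of flushness before handing in.

Run:
```python
from h import *
w=cams.read_camera("wrist");cal=cams.calibration("wrist")
c=np.array([.563,.1649]);a=np.deg2rad(4.45);R=np.array([[np.cos(a),-np.sin(a)],[np.sin(a),np.cos(a)]])
g=w.astype(int)
for v in range(160,250,15):
    r=g[v-1:v+2].mean(0);d=r[:,2]-r[:,0]
    fr=np.argmax(np.diff(r[270:305].mean(1)))+270.5 if v<195 else np.nan
    wh=[u for u in range(380,470) if r[u,2]>170][-1]+.5
    bl=[u for u in range(380,480) if d[u]<-35]
    q=lambda u,z:((plane("wrist",[(u,v)],z,cal)[0,:2]-c)@R*1000).round(1)
    print(v,"white front",q(fr,.022) if fr==fr else "-","white back",wh,q(wh,.022),"blue",bl[0],q(bl[0]-.5,.018),bl[-1],q(bl[-1]+.5,.018))
print(readout.observe()["contact_force"])
```

```text
160 white front [-29.8  52.2] white back 444.5 [52.1 52. ] blue 445 [54.1 51.6] 460 [62.8 51.5]
175 white front [-30.2  44. ] white back 441.5 [51.6 43.9] blue 443 [54.1 43.2] 458 [63.  43.2]
190 white front [-30.2  35.6] white back 439.5 [51.6 35.5] blue 441 [54.1 34.7] 456 [63.1 34.7]
205 white front - white back 437.5 [51.6 27. ] blue 439 [54.2 26. ] 454 [63.2 26. ]
220 white front - white back 435.5 [51.6 18.2] blue 437 [54.2 17. ] 451 [62.8 17. ]
235 white front - white back 433.5 [51.6  9.2] blue 435 [54.2  7.8] 449 [62.9  7.8]
[-9.2775584  -1.2068005   5.12537399]
```

```bash
python3 -c "
from cell import ticket
print(ticket.hand_in())"
```

```text
the job is handed in; nothing more can be done
None
```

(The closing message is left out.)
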